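# Peg the tail jaw of a bar clamp up to a leg blank and hold its pin home

### The job

I am about to clamp this two-piece leg blank: pull up the knob of the tail jaw's spring pin, slide the jaw along the bar towards the billets to the last hole that still leaves it clear of them, and let the pin go fully home in that hole. Finish with the knob still gripped, holding the pin home while I wind up the screw at the other end. Do not shift the billets or disturb the things lying around the clamp.

Things in the scene. Friction and masses are not known exactly. Their poses are not given: they have to be found in the camera images.
- clamp_bar: Clamp bar, fixed: square steel tube 40 x 40 mm, 700 mm long, its top face 50 mm above the bench with 11.5 mm holes every 50 mm along its middle. Origin: on the bench under the bar's centre line. y runs along the bar from the tail jaw to the billets and screw head, x is level across it, z up. Wooden bearers 52 mm high lie 95 mm either side of the bar under the billets, from 55 mm behind the origin on.
- tail_jaw (a joint): The tail jaw's position along the bar in m, growing along +y of clamp_bar, towards the billets. It starts at about 0 with the pin in a hole; the next holes are at 0.05, 0.10, 0.15 and 0.20. The pin has 1.25 mm play either way in a hole. Sliding the jaw takes about 3 N; with the pin in a hole it cannot slide.
- pull_pin (a joint): How far the spring pin is pulled up, in m: 0 is fully home (its nose 10 mm below the bar's top face), 0.010 is the round nose just riding on top of the bar, the stop is at 0.018. A spring pushes it down with 4 N when home and 8.5 N at the stop. The pin is 9 mm thick.
- knob (a point): Centre of the knob of the pull pin: an upright black plastic cylinder 30 mm in diameter and 27 mm tall, on the pin's axis over the middle of the bar. With the pin home this point is 99.5 mm above the bench; it rises with the pin. Below the knob are 11 mm of thin shank, then a 25 mm wide boss on the jaw's casting. The casting's upright face plate begins 53 mm from the pin's axis (+y) and ends level with the knob's middle.
- jaw_face (a point): Centre of the tail jaw's flat clamping face (60 mm wide, 48 mm tall, dark cast iron) that looks along +y at the billets; axes as clamp_bar. The pin's axis is 65 mm behind it (-y).
- work_edge (a point): Middle of the near billet's long side that faces the tail jaw, half-way up; axes as clamp_bar. The work is two loose rosewood billets side by side on the bearers, each 260 mm long across the bar, 45 mm wide and 50 mm tall, 0.5 kg. The gap left is from jaw_face to here along y. The jaw belongs in the last hole where the gap is still open (if that leaves under 7 mm, the hole before it will do too).
- far_billet: The other billet, beside the first on its screw-head side; same size. Origin: centre of its underside.
- glue_bottle: White glue bottle, 52 mm wide, 125 mm tall, standing between the robot and the bar's tail; leave alone. Origin: centre of its underside.
- caul: Pale offcut 110 x 40 x 22 mm lying near the tail jaw; leave alone. Origin: centre of its underside.
- glue_brush: Flat glue brush, 155 mm long, 10 mm thick, lying close beside the bar; leave alone. Origin: under its middle.
- try_square: Try square with wooden stock 110 mm and steel blade 170 mm; leave alone. Origin: under the stock.

How it is judged:
By the outcome, as a careful person would: the job done as asked, in the order asked, and still so for the second after the job is handed in, while the arm keeps its last pose, push and grip.
It also fails if it takes over 32 s, if anything falls off the work surface, if the arm or the gripper's body presses on something with over 40 N, if the wrist force passes 120 N, or if a joint passes its speed limit or range.

### The arm

A 7-joint arm with a two-finger parallel gripper is mounted at the origin on the work surface. World frame = base frame: x ahead of the robot, y to its left, z up, the work surface at z = 0. Lengths are in m, angles in rad, forces in N, time in s.
With the tool pointing down it reaches from about 0.4 to 0.85 m from the base axis. Payload 10.4 kg.
Tool frame: the origin (TCP) lies at the very end of the fingers, on their centre line; the grasp point (between the pads) lies 19 mm behind it (arm.grip_point_offset is the distance from the TCP to the grasp point, in m); y points along the fingers, x is the direction in which the jaws open and shut, and the axes are right-handed (so a half turn about y gives the same grasp; the last joint's range is limited). The gripper opens to 87 mm and grips with 3 to 60 N. Pads are 19 mm wide; open, the fingers measure 117 mm over their backs; the gripper's body (75 mm by 190 mm) begins 51 mm behind the grasp point.
Start: joints at [1.301, 0.332, -0.065, 1.46, 0.022, 1.35, -0.088], TCP at [0.153, -0.606, 0.223] pointing down, gripper open.
Joint ranges: [-2.6, 2.6], [-0.5, 2.12], [-1.47, 1.34], [0.16, 2.42], [-1.27, 4.41], [0.06, 2.06], [-2.6, 2.6]. Speed limits (rad/s): [2.22, 2.22, 2.79, 2.79, 3.14, 3.14, 3.14].

### API

Orientations are given as [roll, pitch, yaw] about the fixed x, y, z axes, in that order (R = Rz(yaw) Ry(pitch) Rx(roll)).
In Python, from workcell import status, cams, job, arm gives the robot as it stands.
- The arm moves only by the tool send_rows, never from a script. Its argument "increments" is a list that holds one entry, the list of rows, each a list of 7 numbers: the shift along the tool's x, y, z scaled (see below), then the turn, a rotation vector about the tool's x, y, z scaled (see below), then the gripper's target within -1 to 1 (fully open at 1, half-way at 0, shut at -1). In form: [[[dx, dy, dz, ax, ay, az, claw], ...]]. A call has 1 to 20 rows; each row shifts and turns the pose as measured when the row begins, along the tool's axes as they then stand; what a row does not reach is not made up. The controller multiplies each number of a shift by 40 mm and each number of a turn by 0.1 rad. A row lasts 1/12 s, in which the tool goes at most 41.7 mm and 7.16 degrees, less where a joint would pass 70% of its speed; a pose out of reach is approached as far as the arm can. A call with a number of a shift or a turn outside -1 to 1 is refused whole. A call with a gripper value outside its range is refused whole. The fingers move at their own pace and stop on an object; "newtons" is the grip in N (left out, the last holds). Time passes only in rows, so rows that do not move let the fingers close. It gives the time, the measured TCP pose, the force and the opening at its end, in the units of the state.
- status.get_obs(): the state, without advancing time (a new reading comes with each control period).
- cams.snapshot(name): name is "scene" or "top"; returns a dict with "frame" (480x640x3 uint8, blue, green, red), "mtx" (3x3 intrinsics, pixels), "T" (4x4, takes a point from camera to world coordinates). Camera axes: x right, y down, z forward; pixel columns grow to the right and rows downward; lengths in m; the calibration is good to about 2 mm. A picture is of the moment at which its call begins. There is no depth.
- job.hand_in(): hands the job in, once; it reports no verdict.
The state is a dict: "time_s": time; "q": joint angles; "joint_vel": joint speeds; "joint_efforts": joint torques, N m; "ee_pos": TCP position; "tool_rot": TCP orientation; "contact_force": force on the tool from outside, world axes, zero at the start; "moment": the same for the moment, N m; "width": finger opening in m.
Only numpy, scipy, OpenCV 4.12 (cv2) and the standard library are available. Lean on these libraries where they do the work, as an engineer would, in place of code of your own. Each camera call takes 0.05 s, during which the arm holds its last target. There are 200 camera calls.

## Working session

There is one attempt and no reset: what is moved stays moved. The work goes in short steps, Python scripts to look and compute and a tool call to move; the robot and the scene stay as the last step left them, time stands still between calls to the robot, and variables do not carry over. Pictures are saved under pics/ and viewed, about 8 in all and at most 12, crops included, and the job is handed in when it is done.

Besides the shell and the picture viewer there is one more tool, called after ">>>" as name(argument=value, ...), one argument or row to a line, values as JSON. send_rows: Moves the arm, as the interface text tells. Its arguments: {"type":"object","properties":{"increments":{"type":"array"},"newtons":{"type":"number"}},"required":["increments"]}

```bash
mkdir -p pics; ls
python3 - <<'E'
from workcell import status,cams,arm
import cv2,numpy as np
o=status.get_obs(); print(o)
for n in("scene","top"):
    s=cams.snapshot(n); cv2.imwrite(f"pics/{n}0.png",s["frame"]); np.savez(f"{n}0.npz",**s); print(n,s["mtx"].tolist(),s["T"].round(4).tolist())
print(arm.grip_point_offset)
E
```

```text
pics
{'time_s': 0.0, 'q': array([ 1.30139418,  0.33284695, -0.06471242,  1.46095241,  0.0216196 ,
        1.34989738, -0.08850288]), 'joint_vel': array([-1.02082261e-03,  7.08483656e-04,  4.90235009e-04, -3.03539464e-05,
       -4.66424101e-04, -1.26742980e-03,  1.37675307e-03]), 'joint_efforts': array([-7.16633622e-04, -6.23269987e+01,  2.41401064e-02, -3.89905536e+01,
       -6.14556950e-02,  3.97465797e-02,  1.00300788e-04]), 'ee_pos': array([ 0.1525892 , -0.60568346,  0.22176425]), 'tool_rot': array([-1.57087772e+00,  1.40540899e-03, -1.32395984e+00]), 'contact_force': array([ 0.76958999, -0.19681348, -0.62065554]), 'moment': array([-0.04801515, -0.01893727,  0.01119902]), 'width': 0.08677458011189679}
scene [[462.0536193642727, 0.0, 315.8125043883696], [0.0, 462.0536193642727, 234.40254095096273], [0.0, 0.0, 1.0]] [[0.7548, 0.514, -0.4076, 0.9947], [0.6558, -0.5773, 0.4864, -0.647], [0.0147, -0.6344, -0.7728, 1.0564], [0.0, 0.0, 0.0, 1.0]]
top [[520.4640941746236, 0.0, 320.1056937450661], [0.0, 520.4640941746236, 239.3135849147865], [0.0, 0.0, 1.0]] [[-0.005, -0.9967, 0.0815, 0.3919], [-1.0, 0.0053, 0.0035, -0.0275], [-0.004, -0.0815, -0.9967, 1.1625], [0.0, 0.0, 0.0, 1.0]]
0.0187
```

View pics/scene0.png

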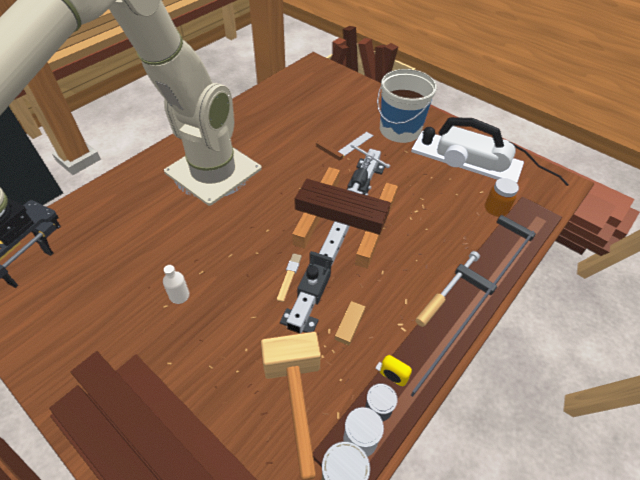

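View pics/top0.png

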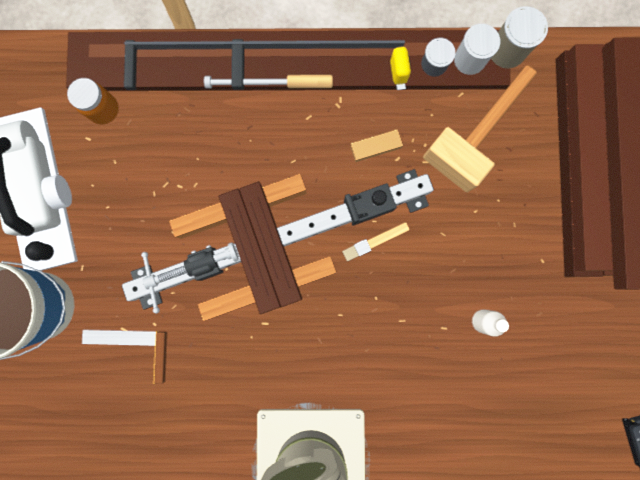

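Both views are clear. In the top picture the knob is at about (380,198), the face plate at about (347,209) and the billets around (260,246). The bar's tail is at (432,184) and its head at (125,292). I'll enlarge the clamp area in both pictures.

Run:
```python
import cv2,numpy as np
t=cv2.imread("pics/top0.png")[160:320,230:440]; s=cv2.imread("pics/scene0.png")[175:335,270:410]
a=cv2.resize(t,None,fx=3.75,fy=3.75,interpolation=cv2.INTER_CUBIC)
cv2.imwrite("pics/tc.png",a); print(a.shape)
```

```text
(600, 788, 3)
```

View pics/tc.png

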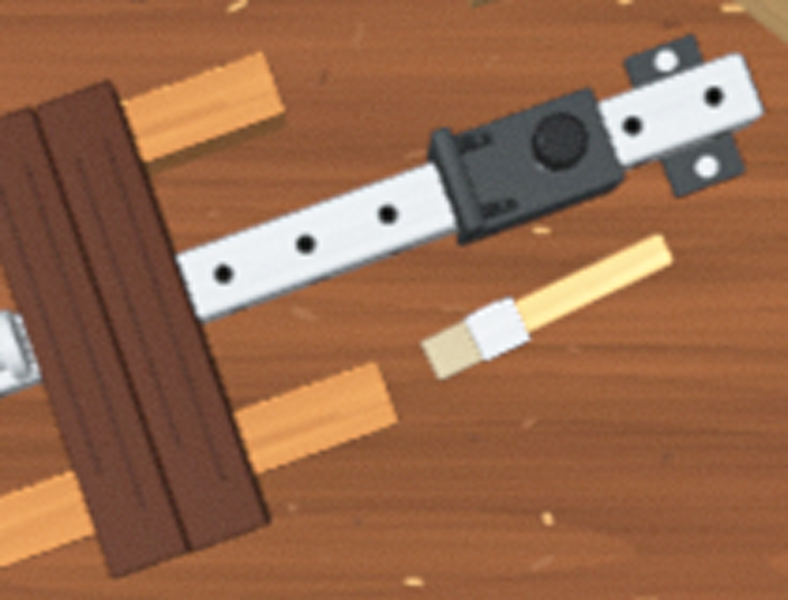

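In the crop, holes show at (713,96), (632,125), (388,214), (305,244) and (223,273). The hole pitch is about 87 px, so the pin sits at about (550,155) on the bar top. The near billet's top edge runs from (110,82) to (268,522), and the knob is at (560,140).

```bash
cat > h.py <<'E'
import numpy as np
def ray(n,uv,z):
    d=np.load(f"{n}0.npz"); T=d["T"]; uv=np.atleast_2d(uv)
    r=np.c_[uv,np.ones(len(uv))]@np.linalg.inv(d["mtx"]).T@T[:3,:3].T
    return T[:3,3]+r*((z-T[2,3])/r[:,2])[:,None]
def crop(p,x0=230,y0=160,s=3.75): return (np.array(p,float)+.5)/s-.5+[x0,y0]
E
python3 - <<'E'
from h import *
np.set_printoptions(precision=4,suppress=True)
H=ray("top",crop([(713,96),(632,125),(388,214),(305,244),(223,273)]),.05)[:,:2]
ys=np.array([-.1,-.05,.1,.15,.2])
A=np.c_[np.ones(5),ys]; c,res,_,_=np.linalg.lstsq(A,H,rcond=None)
print("origin",c[0],"dir/pitch",c[1],np.linalg.norm(c[1]),"resid",(H-A@c))
d=c[1]/np.linalg.norm(c[1]); ax=np.array([d[1],-d[0]]); yaw=np.arctan2(d[1],d[0]);print("d",d,"xaxis",ax,"ang",yaw)
def loc(p): q=p[:,:2]-c[0]; return np.c_[q@ax,q@d]
print("knob top",loc(ray("top",crop([(560,140)]),.113)))
print("face plate top edge (z~.0995)",loc(ray("top",crop([(432,135),(458,240),(446,128),(470,238)]),.0995)))
print("billet top tail edge",loc(ray("top",crop([(110,82),(268,522),(190,305)]),.102)))
print("billet other",loc(ray("top",crop([(36,108),(190,549)]),.102)))
print("brush",loc(ray("top",crop([(423,343),(440,380),(664,236),(672,262)]),.01)))
print("caul",ray("top",np.array([(352,147),(398,131),(402,143),(357,159)]),.022)[:,:2], loc(ray("top",np.array([(352,147),(398,131),(402,143),(357,159)]),.022)))
E
```

```text
origin [ 0.5654 -0.1454] dir/pitch [-0.3374  0.9417] 1.0002874100314085 resid [[-0.0001  0.0001]
 [ 0.0002 -0.    ]
 [-0.     -0.0004]
 [-0.0002  0.0002]
 [ 0.0002  0.0001]]
d [-0.3373  0.9414] xaxis [0.9414 0.3373] ang 1.9148883109531152
knob top [[-0.0012  0.002 ]]
face plate top edge (z~.0995) [[ 0.0271  0.065 ]
 [-0.0323  0.0717]
 [ 0.0281  0.0564]
 [-0.0335  0.0651]]
billet top tail edge [[ 0.1152  0.2215]
 [-0.1411  0.2214]
 [-0.0159  0.2215]]
billet other [[ 0.1155  0.2646]
 [-0.1403  0.2659]]
brush [[-0.075   0.1041]
 [-0.0989  0.1022]
 [-0.0642 -0.0523]
 [-0.0803 -0.0512]]
caul [[ 0.6914 -0.0956]
 [ 0.7272 -0.1987]
 [ 0.6998 -0.2072]
 [ 0.6641 -0.1064]] [[ 0.1355  0.0044]
 [ 0.1344 -0.1048]
 [ 0.1057 -0.1035]
 [ 0.1061  0.0034]]
```

The fit is good: origin (0.5654, −0.1454), bar direction 1.915 rad, and residuals under 0.5 mm. The billet edge is at y=0.2215, so the 0.15 hole leaves a gap of about 6.5 mm. The 0.20 hole would collide. The tool's x axis goes across the bar (yaw 0.344), which makes tool z the bar's +y. I'll turn first, then travel.

>>> send_rows(
  increments=[
    [[0, 0, 0, 0, -1, 0, 1], [0, 0, 0, 0, -1, 0, 1], [0, 0, 0, 0, -1, 0, 1], [0, 0, 0, 0, -1, 0, 1], [0, 0, 0, 0, -1, 0, 1], [0, 0, 0, 0, -1, 0, 1], [0, 0, 0, 0, -1, 0, 1], [0, 0, 0, 0, -1, 0, 1], [0, 0, 0, 0, -1, 0, 1], [0, 0, 0, 0, -1, 0, 1], [0, 0, 0, 0, -1, 0, 1], [0, 0, 0, 0, -1, 0, 1], [0, 0, 0, 0, -1, 0, 1], [0, 0, 0, 0, -1, 0, 1], [0, 0, 0, 0, -1, 0, 1], [0, 0, 0, 0, -1, 0, 1], [0, 0, 0, 0, -0.68, 0, 1]],
  ],
  newtons=40,
)

```text
time_s: 1.52
ee_pos: [0.1513, -0.6015, 0.2131]
tool_rot: [-1.554, -0.002, 0.425]
contact_force: [-0.3, -0.1, 0.1]
width: 0.0872
```

>>> send_rows(
  increments=[
    [[0, -0.1, 0, 0, 0.8, 0, 1], [0.9, -0.05, 0.48, 0, 0, 0, 1], [0.9, -0.05, 0.48, 0, 0, 0, 1], [0.9, -0.05, 0.48, 0, 0, 0, 1], [0.9, -0.05, 0.48, 0, 0, 0, 1], [0.9, -0.05, 0.48, 0, 0, 0, 1], [0.9, -0.05, 0.48, 0, 0, 0, 1], [0.9, -0.05, 0.48, 0, 0, 0, 1], [0.9, -0.05, 0.48, 0, 0, 0, 1], [0.9, -0.05, 0.48, 0, 0, 0, 1], [0.9, -0.05, 0.48, 0, 0, 0, 1], [0.9, -0.05, 0.48, 0, 0, 0, 1], [0.9, -0.05, 0.48, 0, 0, 0, 1], [0.9, -0.05, 0.48, 0, 0, 0, 1], [0, 0, 0, 0, 0, 0, 1]],
  ],
)

```text
time_s: 2.77
ee_pos: [0.5105, -0.1963, 0.2425]
tool_rot: [-1.545, 0.002, 0.338]
contact_force: [0.5, 0.7, 0.3]
width: 0.0868
```

```bash
cat >> h.py <<'E'
from scipy.spatial.transform import Rotation as Ro
O=np.array([.5654,-.1454]); D=np.array([-.3373,.9414]); X=np.array([.9414,.3373])
def rep(tx=0,ty=0,tz=.2,yaw=.344):
    "remaining shift (in units of 40 mm) and turn (0.1 rad), tool axes, to bar-frame tx,ty and world z"
    from workcell import status
    o=status.get_obs(); p=o["ee_pos"]; R=Ro.from_euler("xyz",o["tool_rot"])
    q=p[:2]-O; print("t",round(o["time_s"],2),"bar xy",(q@X).round(4),(q@D).round(4),"z",p[2].round(4),"rpy",o["tool_rot"].round(4),"F",o["contact_force"].round(2),"w",o["width"].round(4))
    t=np.r_[O+X*tx+D*ty,tz]-p
    print("shift/.04",(R.inv().apply(t)/.04).round(3),"turn/.1",((R.inv()*Ro.from_euler("xyz",[-np.pi/2,0,yaw])).as_rotvec()/.1).round(3))
E
python3 -c "
from h import *
rep(0,0,.16)"
```

```text
Traceback (most recent call last):
  File "h.py", line 13, in rep
    q=p[:2]-O; print("t",round(o["time_s"],2),"bar xy",(q@X).round(4),(q@D).round(4),"z",p[2].round(4),"rpy",o["tool_rot"].round(4),"F",o["contact_force"].round(2),"w",o["width"].round(4))
                                                                                                                                                                        ^^^^^^^^^^^^^^^^
AttributeError: 'float' object has no attribute 'round'
```

```bash
sed -i 's/o\["width"\].round(4)/round(o["width"],4)/' h.py; python3 -c "
from h import *
rep(0,0,.16)"
```

```text
t 2.77 bar xy -0.0689 -0.0294 z 0.2425 rpy [-1.5448  0.0025  0.3376] F [0.46 0.68 0.32] w 0.0868
shift/.04 [1.722 2.077 0.692] turn/.1 [-0.26  -0.065 -0.024]
```

>>> send_rows(
  increments=[
    [[0.6, 0.3, 0.24, -0.26, -0.06, 0, 1], [0.6, 0.3, 0.24, 0, 0, 0, 1], [0.5, 0.4, 0.2, 0, 0, 0, 1], [0, 0.5, 0, 0, 0, 0, 1], [0, 0.4, 0, 0, 0, 0, 1], [0, 0, 0, 0, 0, 0, 1]],
  ],
)

```text
time_s: 3.27
ee_pos: [0.5692, -0.1411, 0.1628]
tool_rot: [-1.571, 0.001, 0.35]
contact_force: [-0.6, 0.1, 0.1]
width: 0.0869
```

```bash
python3 -c "
from h import *
rep(0,0,.135)
from workcell import cams
import cv2
a=cams.snapshot('top')['frame'][140:260,300:460]; b=cams.snapshot('scene')['frame'][200:350,220:420]
a=cv2.resize(a,(400,300),interpolation=2); b=cv2.resize(b,(400,300),interpolation=2); cv2.imwrite('pics/above.png',np.hstack([a,b]))"
```

```text
t 3.27 bar xy 0.005 0.0028 z 0.1628 rpy [-1.5706e+00  1.4000e-03  3.5010e-01] F [-0.64  0.1   0.09] w 0.0869
shift/.04 [-0.125  0.696 -0.069] turn/.1 [-0.002  0.061 -0.014]
```

View pics/above.png

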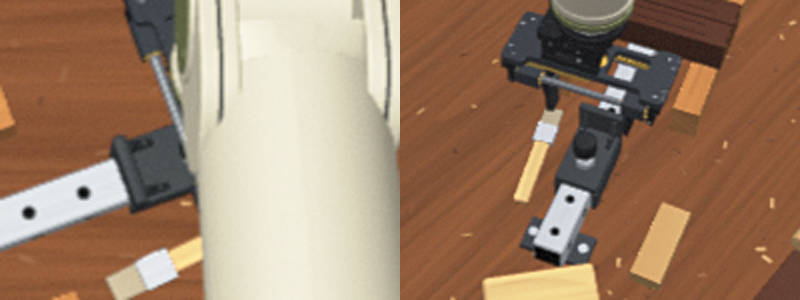

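The scene crop (right half) shows the gripper straddling the bar above the jaw, with the knob at (585,145) between the fingers. Next I correct the offset and go down.

>>> send_rows(
  increments=[
    [[-0.12, 0.4, -0.07, 0, 0.06, 0, 1], [0, 0.5, 0, 0, 0, 0, 1], [0, 0.5, 0, 0, 0, 0, 1], [0, 0.3, 0, 0, 0, 0, 1], [0, 0.1, 0, 0, 0, 0, 1], [0, 0, 0, 0, 0, 0, 1]],
  ],
)

```text
time_s: 3.87
ee_pos: [0.5701, -0.1512, 0.1]
tool_rot: [-1.581, -0.009, 0.337]
contact_force: [0.5, 0.4, -0.8]
width: 0.0867
```

```bash
python3 -c "
from h import *
rep(0,0,.083)
k=ray('scene',[[312.5,266]],.113)[0][:2]-O; print(k@X,k@D)"
```

```text
t 3.87 bar xy 0.0025 -0.0071 z 0.1 rpy [-1.5812 -0.009   0.3371] F [ 0.47  0.39 -0.83] w 0.0867
shift/.04 [-0.067  0.423  0.181] turn/.1 [ 0.104 -0.069  0.09 ]
-0.003719418136428104 0.011457268314665484
```

>>> send_rows(
  increments=[
    [[-0.06, 0.2, 0.18, 0.1, -0.07, 0.09, 1], [0, 0.2, 0, 0, 0, 0, 1], [0, 0, 0, 0, 0, 0, 1], [0, 0, 0, 0, 0, 0, 1]],
  ],
)

```text
time_s: 4.2
ee_pos: [0.5668, -0.1452, 0.0859]
tool_rot: [-1.573, -0.002, 0.344]
contact_force: [-0.5, -0.2, -0.1]
width: 0.0869
```

```bash
python3 -c "
from h import *
rep(0,0,.083)"
```

```text
t 4.2 bar xy 0.0014 -0.0003 z 0.0859 rpy [-1.5727 -0.0023  0.3443] F [-0.5  -0.22 -0.11] w 0.0869
shift/.04 [-0.035  0.072  0.007] turn/.1 [0.019 0.003 0.023]
```

>>> send_rows(
  increments=[
    [[-0.03, 0.06, 0, 0, 0, 0, 1], [0, 0, 0, 0, 0, 0, 0], [0, 0, 0, 0, 0, 0, -0.2], [0, 0, 0, 0, 0, 0, -1], [0, 0, 0, 0, 0, 0, -1], [0, 0, 0, 0, 0, 0, -1], [0, 0, 0, 0, 0, 0, -1], [0, 0, 0, 0, 0, 0, -1]],
  ],
  newtons=40,
)

```text
time_s: 4.87
ee_pos: [0.5665, -0.1458, 0.0848]
tool_rot: [-1.574, -0.004, 0.344]
contact_force: [-0.1, -0.0, -1.6]
width: 0.0484
```

```bash
python3 -c "
from h import *
rep(0,0,.083)"
```

```text
t 4.87 bar xy 0.0009 -0.0008 z 0.0848 rpy [-1.5742 -0.0039  0.3443] F [-0.11 -0.05 -1.56] w 0.0484
shift/.04 [-0.023  0.044  0.019] turn/.1 [0.034 0.003 0.039]
```

>>> send_rows(
  increments=[
    [[0, 0, 0, 0, 0, 0, -1], [0, 0, 0, 0, 0, 0, -1], [0, 0, 0, 0, 0, 0, -1], [0, 0, 0, 0, 0, 0, -1], [0, 0, 0, 0, 0, 0, -1], [0, 0, 0, 0, 0, 0, -1]],
  ],
)

```text
time_s: 5.37
ee_pos: [0.5654, -0.1463, 0.0848]
tool_rot: [-1.574, -0.001, 0.344]
contact_force: [-0.7, -0.5, 1.2]
width: 0.0291
```

```bash
python3 -c "
from h import *
rep(0,0,.083)"
```

```text
t 5.37 bar xy -0.0003 -0.0008 z 0.0848 rpy [-1.574e+00 -1.300e-03  3.438e-01] F [-0.7  -0.48  1.18] w 0.0291
shift/.04 [0.009 0.044 0.021] turn/.1 [ 0.032 -0.002  0.013]
```

Gripped: the width is 29 mm, and the TCP is at z=0.0848 with the pin home. Now I raise the pin by about 14 mm.

>>> send_rows(
  increments=[
    [[0, -0.15, 0, 0, 0, 0, -1], [0, -0.15, 0, 0, 0, 0, -1], [0, -0.05, 0, 0, 0, 0, -1], [0, 0, 0, 0, 0, 0, -1]],
  ],
)

```text
time_s: 5.7
ee_pos: [0.5653, -0.1462, 0.0984]
tool_rot: [-1.573, -0.002, 0.344]
contact_force: [2.7, -1.3, -8.4]
width: 0.0297
```

```bash
python3 -c "
from h import *
rep(0,0.15,.099)"
```

```text
t 5.7 bar xy -0.0004 -0.0007 z 0.0984 rpy [-1.5729e+00 -1.5000e-03  3.4400e-01] F [ 2.73 -1.27 -8.37] w 0.0297
shift/.04 [ 0.01  -0.023  3.767] turn/.1 [ 0.021 -0.     0.015]
```

Pin up 13.6 mm, with a spring force of about 8 N. Now I slide partway.

>>> send_rows(
  increments=[
    [[0, -0.02, 0.2, 0, 0, 0, -1], [0, 0, 0.3, 0, 0, 0, -1], [0, 0, 0.3, 0, 0, 0, -1], [0, 0, 0.3, 0, 0, 0, -1], [0, 0, 0.2, 0, 0, 0, -1], [0, 0, 0.1, 0, 0, 0, -1], [0, 0, 0, 0, 0, 0, -1]],
  ],
)

```text
time_s: 6.28
ee_pos: [0.5469, -0.0954, 0.0982]
tool_rot: [-1.578, -0.004, 0.341]
contact_force: [2.5, 1.5, -8.4]
width: 0.0291
```

```bash
python3 -c "
from h import *
rep(0,0.15,.099)"
```

```text
t 6.28 bar xy -0.0005 0.0533 z 0.0982 rpy [-1.5778 -0.0041  0.3406] F [ 2.52  1.48 -8.42] w 0.0291
shift/.04 [ 0.005 -0.037  2.418] turn/.1 [ 0.07  -0.034  0.041]
```

>>> send_rows(
  increments=[
    [[0, -0.03, 0.2, 0.07, -0.03, 0.04, -1], [0, 0, 0.3, 0, 0, 0, -1], [0, 0, 0.3, 0, 0, 0, -1], [0, 0, 0.3, 0, 0, 0, -1], [0, 0, 0.3, 0, 0, 0, -1], [0, 0, 0.3, 0, 0, 0, -1], [0, 0, 0.2, 0, 0, 0, -1], [0, 0, 0.1, 0, 0, 0, -1], [0, 0, 0, 0, 0, 0, -1], [0, 0, 0, 0, 0, 0, -1]],
  ],
)

```text
time_s: 7.12
ee_pos: [0.5218, -0.0254, 0.0991]
tool_rot: [-1.576, -0.002, 0.337]
contact_force: [3.2, -0.4, -9.4]
width: 0.0289
```

```bash
python3 -c "
from h import *
rep(0,0.149,.099)"
```

```text
t 7.12 bar xy -0.0006 0.1277 z 0.0991 rpy [-1.5761e+00 -1.5000e-03  3.3650e-01] F [ 3.21 -0.41 -9.41] w 0.0289
shift/.04 [0.012 0.    0.534] turn/.1 [ 0.053 -0.075  0.015]
```

>>> send_rows(
  increments=[
    [[0, 0, 0.15, 0.05, -0.07, 0.01, -1], [0, 0, 0.2, 0, 0, 0, -1], [0, 0, 0.15, 0, 0, 0, -1], [0, 0, 0.06, 0, 0, 0, -1], [0, 0, 0, 0, 0, 0, -1], [0, 0, 0, 0, 0, 0, -1]],
  ],
)

```text
time_s: 7.62
ee_pos: [0.5152, -0.0073, 0.099]
tool_rot: [-1.572, -0.001, 0.339]
contact_force: [2.1, -0.3, -8.7]
width: 0.0294
```

```bash
python3 -c "
from h import *
rep(0,0.149,.0848)
from workcell import cams
import cv2
a=cams.snapshot('top')['frame'][180:300,240:400]; b=cams.snapshot('scene')['frame'][160:280,270:430]
a=cv2.resize(a,(400,300),interpolation=2); b=cv2.resize(b,(400,300),interpolation=2); cv2.imwrite('pics/slid.png',np.hstack([a,b]))"
```

```text
t 7.62 bar xy -0.0007 0.1469 z 0.099 rpy [-1.5724e+00 -9.0000e-04  3.3910e-01] F [ 2.06 -0.32 -8.68] w 0.0294
shift/.04 [0.016 0.356 0.054] turn/.1 [ 0.016 -0.049  0.009]
```

View pics/slid.png

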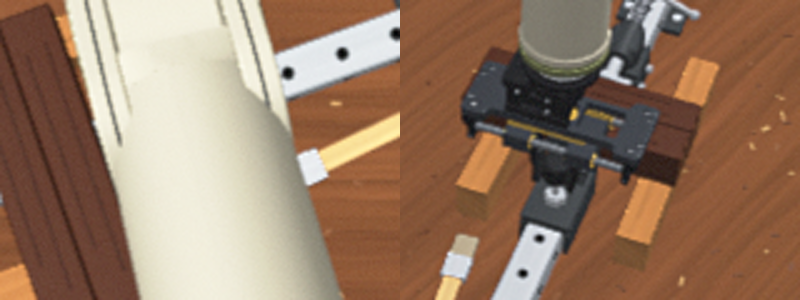

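The jaw is 2 mm short of the hole, with the pin still up. The top crop shows the billets in place, and the arm hides the gap itself. I'll nudge 2 mm and lower slowly.

>>> send_rows(
  increments=[
    [[0, 0, 0.06, 0, -0.05, 0, -1], [0, 0, 0, 0, 0, 0, -1], [0, 0, 0, 0, 0, 0, -1]],
  ],
)

```text
time_s: 7.97
ee_pos: [0.5145, -0.0053, 0.099]
tool_rot: [-1.572, -0.001, 0.344]
contact_force: [3.4, -1.2, -8.6]
width: 0.0293
```

```bash
python3 -c "
from h import *
rep(0,0.149,.0848)"
```

```text
t 7.97 bar xy -0.0006 0.1491 z 0.099 rpy [-1.5721e+00 -9.0000e-04  3.4360e-01] F [ 3.37 -1.2  -8.65] w 0.0293
shift/.04 [ 0.015  0.355 -0.001] turn/.1 [ 0.013 -0.004  0.009]
```

>>> send_rows(
  increments=[
    [[0, 0.1, 0, 0, 0, 0, -1], [0, 0.1, 0, 0, 0, 0, -1], [0, 0.05, 0, 0, 0, 0, -1], [0, 0, 0, 0, 0, 0, -1]],
  ],
)

```text
time_s: 8.3
ee_pos: [0.5145, -0.0053, 0.0882]
tool_rot: [-1.572, -0.001, 0.343]
contact_force: [2.2, -0.6, -5.8]
width: 0.0293
```

```bash
python3 -c "
from h import *
rep(0,0.149,.0848)"
```

```text
t 8.3 bar xy -0.0006 0.1491 z 0.0882 rpy [-1.5721e+00 -9.0000e-04  3.4340e-01] F [ 2.2  -0.61 -5.83] w 0.0293
shift/.04 [ 0.015  0.085 -0.002] turn/.1 [ 0.013 -0.006  0.009]
```

The pin is 3.4 mm from home and the force is falling with the spring, so it has entered the hole. I continue to home.

>>> send_rows(
  increments=[
    [[0, 0.05, 0, 0, 0, 0, -1], [0, 0.04, 0, 0, 0, 0, -1], [0, 0, 0, 0, 0, 0, -1]],
  ],
)

```text
time_s: 8.55
ee_pos: [0.5146, -0.0053, 0.0848]
tool_rot: [-1.572, -0.0, 0.343]
contact_force: [-0.3, -0.3, -3.0]
width: 0.029
```

```bash
python3 -c "
from h import *
rep(0,0.149,.0848)"
```

```text
t 8.55 bar xy -0.0006 0.1491 z 0.0848 rpy [-1.5723e+00 -5.0000e-04  3.4320e-01] F [-0.25 -0.3  -3.01] w 0.029
shift/.04 [ 0.015 -0.001 -0.001] turn/.1 [ 0.015 -0.008  0.005]
```

>>> send_rows(
  increments=[
    [[0, 0.03, 0, 0, 0, 0, -1], [0, 0, 0, 0, 0, 0, -1], [0, 0, 0, 0, 0, 0, -1]],
  ],
)

```text
time_s: 8.8
ee_pos: [0.5146, -0.0053, 0.085]
tool_rot: [-1.573, 0.0, 0.343]
contact_force: [1.2, -0.1, -5.9]
width: 0.029
```

```bash
python3 -c "
from h import *
rep(0,0.149,.0848)"
```

```text
t 8.8 bar xy -0.0006 0.149 z 0.085 rpy [-1.5733e+00  1.0000e-04  3.4320e-01] F [ 1.21 -0.13 -5.88] w 0.029
shift/.04 [ 0.015  0.004 -0.001] turn/.1 [ 0.025 -0.008 -0.001]
```

>>> send_rows(
  increments=[
    [[0, 0.06, 0, 0, 0, 0, -1], [0, 0.06, 0, 0, 0, 0, -1], [0, 0.06, 0, 0, 0, 0, -1]],
  ],
)

```text
time_s: 9.05
ee_pos: [0.5153, -0.0065, 0.0843]
tool_rot: [-1.579, 0.002, 0.342]
contact_force: [-16.1, -3.7, 32.4]
width: 0.0285
```

```bash
python3 -c "
from h import *
rep(0,0.149,.0848)"
```

```text
t 9.05 bar xy -0.0003 0.1477 z 0.0843 rpy [-1.5788  0.002   0.3422] F [-16.1   -3.65  32.39] w 0.0285
shift/.04 [ 0.007 -0.012  0.032] turn/.1 [ 0.08  -0.017 -0.02 ]
```

The force rose to 32 N upward with no further travel, so the pin is bottomed. I'll relax that to a light downward push.

>>> send_rows(
  increments=[
    [[0, 0, 0, 0, 0, 0, -1], [0, 0, 0, 0.08, 0, 0, -1], [0, 0.025, 0, 0, 0, 0, -1]],
  ],
)

```text
time_s: 9.3
ee_pos: [0.5151, -0.0066, 0.0845]
tool_rot: [-1.572, 0.002, 0.342]
contact_force: [-5.6, -0.6, 14.4]
width: 0.0291
```

```bash
python3 -c "
from h import *
rep(0,0.149,.0848)"
```

```text
t 9.3 bar xy -0.0005 0.1477 z 0.0845 rpy [-1.5716  0.0024  0.3423] F [-5.61 -0.57 14.39] w 0.0291
shift/.04 [ 0.013 -0.006  0.033] turn/.1 [ 0.008 -0.017 -0.024]
```

The downward push is now 14 N, steady with the pin home. Final look: check the jaw and gap, and compare the other objects with the first picture.

```bash
python3 -c "
from h import *
from workcell import cams
import cv2
A=cams.snapshot('top')['frame']; B=cams.snapshot('scene')['frame']
a=cv2.resize(A[170:320,200:400],(400,300),interpolation=2); b=cv2.resize(B[170:260,300:420],(400,300),interpolation=2); cv2.imwrite('pics/final.png',np.hstack([a,b]))
d=cv2.absdiff(A,cv2.imread('pics/top0.png')).max(2)
for n,(x0,x1,y0,y1) in dict(billets=(210,262,180,315),brushtip=(375,415,218,245),caul=(345,405,125,162),bottle=(465,515,300,340),square=(75,170,325,385)).items(): print(n,int((d[y0:y1,x0:x1]>40).sum()))
rep(0,.149,.0848)"
```

```text
billets 0
brushtip 0
caul 0
bottle 0
square 0
t 9.4 bar xy -0.0005 0.1477 z 0.0847 rpy [-1.5722  0.0027  0.3424] F [-2.77 -0.9   5.61] w 0.029
shift/.04 [ 0.013 -0.003  0.033] turn/.1 [ 0.014 -0.016 -0.027]
```

View pics/final.png

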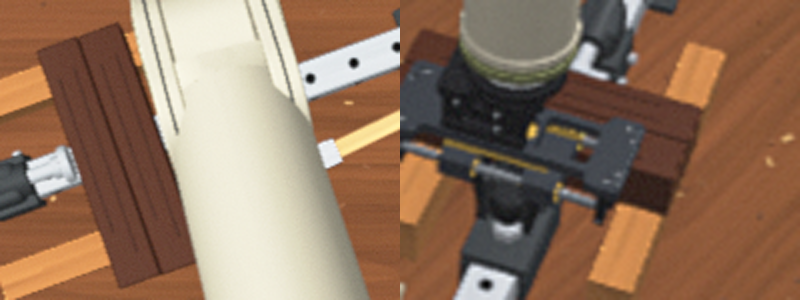

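The billets, brush, caul, bottle and square show no pixel changes. The push is settling towards 5 N, so I'll firm it up slightly for the hold.

>>> send_rows(
  increments=[
    [[0, 0.04, 0, 0, 0, 0, -1]],
  ],
)

```text
time_s: 9.48
ee_pos: [0.5154, -0.0066, 0.0843]
tool_rot: [-1.573, 0.003, 0.342]
contact_force: [-15.5, -2.3, 34.7]
width: 0.0289
```

```bash
python3 -c "
from h import *
from workcell import cams
for i in range(3):
    rep(0,.149,.0848)
    for _ in range(4): cams.snapshot('top')
rep(0,.149,.0848)"
```

```text
t 9.48 bar xy -0.0003 0.1475 z 0.0843 rpy [-1.5728  0.0028  0.3422] F [-15.54  -2.31  34.68] w 0.0289
shift/.04 [ 0.007 -0.012  0.037] turn/.1 [ 0.02  -0.018 -0.028]
t 9.68 bar xy -0.0004 0.1474 z 0.0845 rpy [-1.5731  0.003   0.3422] F [-10.89  -1.45  20.25] w 0.029
shift/.04 [ 0.01  -0.008  0.039] turn/.1 [ 0.023 -0.018 -0.03 ]
t 9.88 bar xy -0.0004 0.1474 z 0.0845 rpy [-1.5731  0.003   0.3422] F [-10.4   -1.84  19.68] w 0.0294
shift/.04 [ 0.01  -0.008  0.039] turn/.1 [ 0.023 -0.018 -0.03 ]
t 10.08 bar xy -0.0004 0.1474 z 0.0845 rpy [-1.5731  0.003   0.3422] F [-10.27  -1.72  20.38] w 0.0293
shift/.04 [ 0.01  -0.008  0.039] turn/.1 [ 0.023 -0.018 -0.03 ]
```

Stable: a 20 N downward hold, the knob gripped at 29 mm, and TCP z within 0.3 mm of its first home height. Handing in.

```bash
python3 -c "
from workcell import job
print(job.hand_in())"
```

```text
the job is handed in; nothing more can be done
None
```

The tail jaw is now in the 0.15 hole with the pin home, and the job is handed in. I gripped the knob, pulled the pin up about 14 mm, slid the jaw along the bar and let the pin down into the hole. The arm still has the knob gripped and is pressing it down with about 20 N. Robot time was about 10 s of the 32 s allowed.

**Pin home:** The spring force fell away as the pin went down. It then stopped within 0.3 mm of the tool height measured with the pin home at the start, and pressing harder gave about 33 N with no further travel. One reading just before that, about 6 N pulling down on the tool, did not fit a resting pin. It was gone once I pressed.

**Gap:** I measured the billet edge at 0.2215 m along the bar before moving anything. The 0.15 hole leaves about 6.5 mm, and the 0.20 hole would have run into the billets. The arm hid the gap in the last pictures, so this rests on that measurement and the tool position. The tool stopped at 0.1475 m, where I expected about 0.149 for this hole. That fits the play in the hole.

**Surroundings:** The visible parts of the billets and brush, and all of the caul, glue bottle and try square, showed no change from the first picture. That check was made just before the final press and was not repeated afterwards.

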